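# Hang the reel canister on the drip stand

## Task

Pick up the wide grey canister with the steel reel in it by its arched handle and hang it by that handle on the two-pronged hook of the drip stand, so that it hangs level and at rest with the handle's bar lying across both prongs. Then let go, and leave the other two grey canisters standing where they are.

Things in the scene. Friction and masses are not known exactly. Their poses are not given: they have to be found in the camera images.
- reel_canister: Wide open grey canister, 100 mm across, 60 tall, 0.28 kg, a steel reel fixed inside. Origin: centre of its underside, on the ledge; z up. Rigid arched handle of 10 mm round steel bar in its y-z plane: legs at y = -55 and +55 mm, level top bar along y, centre line 140 mm above the origin, straight over y = -45..45; 75 mm free between rim and bar. Same when turned half round.
- hook_stand: Fixed. Origin on the ledge below the hook's seat; z up. Two level 8 mm prongs at y = -31, +31 mm, axes 200 mm up, from a post (16 mm, x = 105, y = 0) along -x to x = -35, then turned up to tips at x = -50, 228 mm high (highest part). Open end faces -x. Bar may lie at x = -30..35; canister origin then 69 mm up, its y along the stand's y. Foot: 14 mm high tray, x = -65..135, 150 wide.
- slim_canister: Bystander: slim open grey canister, 56 mm across and 70 mm tall, empty, with a thin arched steel handle, 121 mm tall over all and 70 mm wide. Origin: centre of its underside; z up; handle in its y-z plane.
- lidded_canister: Bystander: closed grey canister with a flat lid and a small knob and no handle, 70 mm across, 90 mm tall over all. Origin: centre of its underside; z up.
Mind the look-alikes: they are no part of the job. There is more than one size of the hook_stand; the job needs the larger.

How it is judged:
At the end, for the whole second after the job is handed in: Reel canister hangs still on the stand, handle across both prongs: its origin 59-79 mm above the stand's, -60 to +65 mm along the stand's x, within 25 mm in y, tilt under 12 deg, handle within 23 deg of square to the prongs. Other canisters upright (11 deg), within 25 mm of their start (z of reel_canister in the frame of hook_stand between 0.059 and 0.079 m and x of reel_canister in the frame of hook_stand between -0.06 and 0.065 m and y of reel_canister in the frame of hook_stand between -0.025 and 0.025 m and angle between reel_canister's own z axis and vertical below 0.21 rad and angle between the y axis of reel_canister and the y axis of hook_stand, either way round below 0.4 rad and contact force between reel_canister and hook_stand above 0.8 N and linear speed of reel_canister below 0.04 m/s and distance of each of slim_canister, lidded_canister from where it was at the start of the episode below 0.025 m and angle between each of slim_canister, lidded_canister's own z axis and vertical below 0.2 rad); the robot touches nothing.
It fails at once if the slim or the lidded canister is knocked over (angle between any of slim_canister, lidded_canister's own z axis and vertical above 0.6 rad).
It also fails if it takes over 48 s, if anything falls off the work surface, if the arm or the gripper's body presses on something with over 40 N, if the wrist force passes 120 N, or if a joint passes its speed limit or range.

## Robot

A 6-joint arm with a two-finger parallel gripper is mounted at the origin on the work surface. World frame = base frame: x ahead of the robot, y to its left, z up, the work surface at z = 0. Lengths are in m, angles in rad, forces in N, time in s.
With the tool pointing down it reaches from about 0.375 to 0.9 m from the base axis. Payload 3.1 kg.
Tool frame: the origin (TCP) lies at the very end of the fingers, on their centre line; the grasp point (between the pads) lies 19 mm behind it (manip.pinch_z is the distance from the TCP to the grasp point, in m); z points along the fingers, y is the direction in which the jaws open and shut (so a half turn about z gives the same grasp; the last joint's range is limited). The gripper opens to 85 mm and grips with 20 to 120 N. Pads are 22 mm wide; open, the fingers measure 114 mm over their backs; the gripper's body (76 mm by 85 mm) begins 54 mm behind the grasp point. The pads swing forward as they close: fully open they stand 13 mm farther back than shut.
Start: joints at [-1.347, 0.527, 1.433, -0, 1.181, -0.178], TCP at [0.245, -0.575, 0.198] pointing down, gripper open.
Joint ranges: [-3.08, 3.08], [-0.75, 2.2], [0.22, 2.44], [-1.43, 4.57], [0, 2.65], [-2.85, 2.85]. Speed limits (rad/s): [2.79, 2.79, 3.14, 3.14, 3.14, 3.14].

## Interface

Orientations are given as a unit quaternion [x, y, z, w].
In Python, from station import manip gives the robot as it stands.
- The arm moves only by the tool drive_tool, never from a script. Its argument "increments" is a list of rows, each a list of 7 numbers: the closure in counts, from 0 (fully open) to 255 (shut), then the shift along the tool's x, y, z in cm, then the turn, a rotation vector about the tool's x, y, z in rad. A call has 1 to 20 rows; each row is the pose to reach, as a shift and turn from the pose commanded when the call began, along the tool's axes at that moment; what a row does not reach only later rows make up. A row lasts 1/10 s, in which the tool goes at most 50 mm and 8.59 degrees, less where a joint would pass 70% of its speed; a pose out of reach is approached as far as the arm can. A call with a gripper value outside its range is refused whole. The fingers move at their own pace and stop on an object; "force" is the grip in N (left out, the last holds). Time passes only in rows, so rows that repeat a pose let the fingers close. It gives the time, the measured TCP pose, the force and the opening at its end, in the units of the state.
- manip.sense(): the state, without advancing time (a new reading comes with each control period).
- manip.snapshot(name): name is "scene" or "top" or "wrist"; returns the picture (384x512x3 uint8, red, green, blue); there is no depth.
- manip.camera_model(name): a dict with "mtx" (3x3 intrinsics, pixels), "cam_to_world" (4x4, takes a point from camera to world coordinates). Camera axes: x right, y down, z forward; pixel columns grow to the right and rows downward; lengths in m; the calibration is good to about 2 mm. A picture is of the moment at which its call begins: read the wrist's pose just before it. camera_model takes no time and is no camera call; for the wrist camera it gives the pose at the moment of the call.
- manip.sign_off(): hands the job in, once; it reports no verdict.
The state is a dict: "t": time; "q": joint angles; "qd": joint speeds; "tau": joint torques, N m; "tcp_pos": TCP position; "tool_rot": TCP orientation; "force": force on the tool from outside, world axes, zero at the start; "ft_torque": the same for the moment, N m; "finger_gap": opening from 0.0 (shut) to 1.0 (fully open).
Only numpy, scipy, OpenCV 4.12 (cv2) and the standard library are available. Lean on these libraries where they do the work, as an engineer would, in place of code of your own. Each camera call takes 0.05 s, during which the arm holds its last target. There are 200 camera calls.

## Working session

There is one attempt and no reset: what is moved stays moved. The work goes in short steps, Python scripts to look and compute and a tool call to move; the robot and the scene stay as the last step left them, time stands still between calls to the robot, and variables do not carry over. Pictures are saved under pics/ and viewed, about 8 in all and at most 12, crops included, and the job is handed in when it is done.

Besides the shell and the picture viewer there is one more tool, called after "Request:" by a JSON object that holds its "method" and its "body". drive_tool: Moves the arm, as the interface text tells. Its arguments: {"type":"object","properties":{"increments":{"type":"array","items":{"type":"array","items":{"type":"number"}}},"force":{"type":"number"}},"required":["increments"]}

```bash
mkdir -p pics; ls
python3 - <<'E'
from station import manip
import cv2,numpy as np
np.set_printoptions(precision=4,suppress=True)
s=manip.sense();print(s['t'],s['tcp_pos'],s['tool_rot'],s['force'],s['finger_gap'])
for n in("scene","top"):
    cv2.imwrite(f'pics/{n}0.png',manip.snapshot(n)[:,:,::-1]);print(n,manip.camera_model(n))
print(manip.camera_model("wrist"))
E
```

```text
pics
0.0 [ 0.2448 -0.5742  0.1972] [ 0.9798  0.2    -0.     -0.0011] [ 0.0847 -0.6769  0.1215] 0.9981256666640935
scene {'mtx': array([[348.1855,   0.    , 254.7125],
       [  0.    , 348.1855, 195.1238],
       [  0.    ,   0.    ,   1.    ]]), 'cam_to_world': array([[-0.885 ,  0.2729, -0.3771,  0.891 ],
       [ 0.4655,  0.5192, -0.7167,  0.6714],
       [ 0.0002, -0.8099, -0.5866,  0.5903],
       [ 0.    ,  0.    ,  0.    ,  1.    ]])}
top {'mtx': array([[438.9443,   0.    , 257.2196],
       [  0.    , 438.9443, 190.327 ],
       [  0.    ,   0.    ,   1.    ]]), 'cam_to_world': array([[ 0.0172, -0.9897,  0.1421,  0.4038],
       [-0.9992, -0.0224, -0.0346,  0.0473],
       [ 0.0374, -0.1414, -0.9893,  1.026 ],
       [ 0.    ,  0.    ,  0.    ,  1.    ]])}
{'mtx': array([[328.7322,   0.    , 252.2681],
       [  0.    , 328.7322, 190.959 ],
       [  0.    ,   0.    ,   1.    ]]), 'cam_to_world': array([[ 0.3915, -0.8885, -0.2395,  0.3057],
       [-0.9202, -0.3787, -0.0993, -0.5487],
       [-0.0025,  0.2593, -0.9658,  0.3728],
       [ 0.    ,  0.    ,  0.    ,  1.    ]])}
```

View pics/scene0.png

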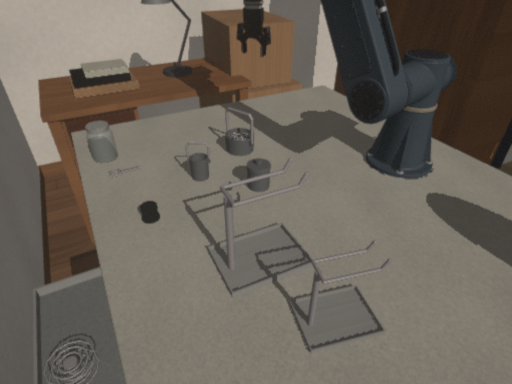

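View pics/top0.png

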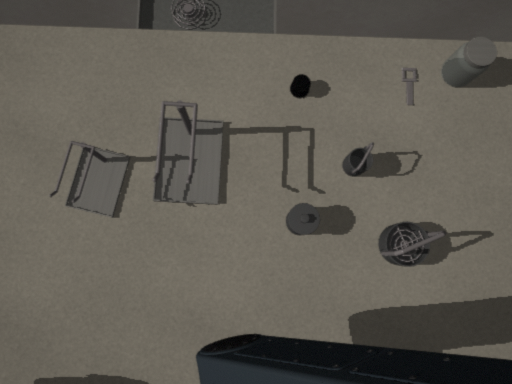

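Candidates (top view): wide canister with reel and tall handle at (405,243), slim open canister at (357,160), lidded canister with knob at (303,219). Stands: the large one at (193,160), the small one at (98,180). I choose (405,243) and (193,160) and check them in a close crop.

Run:
```python
import cv2,numpy as np
t=cv2.imread('pics/top0.png')
a=cv2.resize(t[205:290,365:450],None,fx=4.7,fy=4.7,interpolation=2);b=cv2.resize(t[92:212,145:235],None,fx=4.44,fy=4.44,interpolation=2)
def pad(x):return cv2.copyMakeBorder(x,0,540-x.shape[0],0,0,0)
c=np.hstack([pad(a),pad(b)]);c=np.clip(c*1.6,0,255).astype('uint8');print(c.shape);cv2.imwrite('pics/crop1.png',c)
```

```text
(540, 800, 3)
```

View pics/crop1.png

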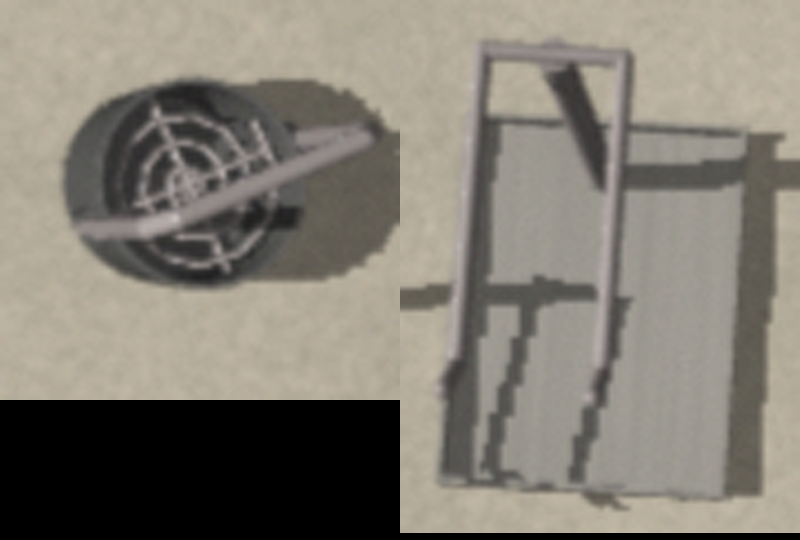

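Crop confirms it: the canister holds the reel web, and its handle bar runs from (397,253) to (443,234) in the top image. The stand is the large one, with prongs from about (163,104) to (158,174) and (196,104) to (190,175), open end downward in the image.

```bash
cat > h.py <<'E'
import numpy as np
np.set_printoptions(precision=4,suppress=True)
def ray(cm,uv,z):
    d=cm['cam_to_world'][:3,:3]@np.linalg.solve(cm['mtx'],[uv[0],uv[1],1]);o=cm['cam_to_world'][:3,3]
    return o+d*(z-o[2])/d[2]
def proj(cm,p):
    T=cm['cam_to_world'];c=T[:3,:3].T@(np.array(p)-T[:3,3]);v=cm['mtx']@c;return v[:2]/v[2]
E
python3 - <<'E'
from h import *
from station import manip
cm=manip.camera_model('top')
A=lambda u,v:(365+u/4.7-.4,205+v/4.7-.4)
B=lambda u,v:(145+(u-400)/4.44-.4,92+v/4.44-.4)
for p in((150,227),(365,135)):print('bar',ray(cm,A(*p),.14))
for p in((480,50),(457,362),(625,55),(602,370)):print('prong',ray(cm,B(*p),.2))
for p in((440,485),(725,495),(490,120),(747,130)):print('tray',ray(cm,B(*p),.014))
for p in((375,243-0),):pass
# rim ellipse approx centre z=.06
for p in((103,185),(303,185),(203,85),(200,285)):print('rim',ray(cm,A(*p),.06))
print('slim',ray(cm,(357,161),.07),'lid',ray(cm,(303,218),.08))
E
```

```text
bar [ 0.4095 -0.268   0.14  ]
bar [ 0.4508 -0.3638  0.14  ]
prong [0.6898 0.2051 0.2   ]
prong [0.5511 0.2083 0.2   ]
prong [0.6894 0.1419 0.2   ]
prong [0.5491 0.1465 0.2   ]
tray [0.5193 0.2501 0.014 ]
tray [0.5172 0.1026 0.014 ]
tray [0.7156 0.2335 0.014 ]
tray [0.714  0.0967 0.014 ]
rim [ 0.4292 -0.2746  0.06  ]
rim [ 0.4309 -0.3701  0.06  ]
rim [ 0.4772 -0.3238  0.06  ]
rim [ 0.3835 -0.3193  0.06  ]
slim [ 0.6125 -0.2089  0.07  ] lid [ 0.4813 -0.0862  0.08  ]
```

Request:
{"method": "drive_tool", "body": {"increments": [[0, 3, -2, -2, 0, 0, -0.12], [0, 6, -4, -4, 0, 0, -0.25], [0, 9, -6, -5, 0, 0, -0.38], [0, 12, -8, -5, 0, 0, -0.52], [0, 15, -9.5, -5, 0, 0, -0.66], [0, 18, -11, -5, 0, 0, -0.8], [0, 20.5, -12.5, -5, 0, 0, -0.94], [0, 23, -14, -5, 0, 0, -1.08], [0, 25, -15.3, -5, 0, 0, -1.22], [0, 26.5, -16, -5, 0, 0, -1.36], [0, 27.1, -16.5, -5, 0, 0, -1.48], [0, 27.1, -16.5, -5, 0, 0, -1.57], [0, 27.1, -16.5, -5, 0, 0, -1.57], [0, 27.1, -16.5, -5, 0, 0, -1.57]]}}

```text
t: 1.5
tcp_pos: [0.4295, -0.3168, 0.248]
tool_rot: [0.553, 0.834, 0.0, -0.0]
force: [-0.3, -0.1, -0.8]
finger_gap: 1.002
```

Run:
```python
from h import *
from station import manip
import cv2
s=manip.sense();print(s['t'],s['tcp_pos'],s['tool_rot'],s['force'],s['q'])
cm=manip.camera_model('wrist')
cv2.imwrite('pics/w1.png',manip.snapshot('wrist')[:,:,::-1])
np.savez('w1.npz',**cm)
for p in((.4095,-.268,.14),(.4508,-.3638,.14)):print(proj(cm,p))
```

```text
1.5 [ 0.4295 -0.3168  0.248 ] [ 0.5525  0.8335  0.0001 -0.0003] [-0.2815 -0.1491 -0.8317] [-0.845   0.3461  1.5995 -0.0001  1.1966 -1.2451]
[252.4264 118.6597]
[253.2614 234.0252]
```

View pics/w1.png

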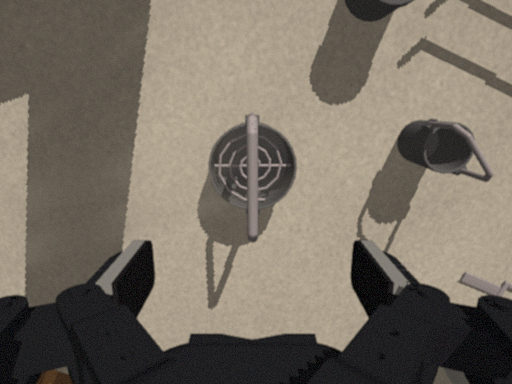

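Wrist view: the bar is vertical in the image, (252,115) to (252,240), centred between the jaws, as predicted within about 2 px. I go down and grip.

Request:
{"method": "drive_tool", "body": {"increments": [[0, 0, 0, 3, 0, 0, 0], [0, 0, 0, 6, 0, 0, 0], [0, 0, 0, 9, 0, 0, 0], [0, 0, 0, 11.5, 0, 0, 0], [0, 0, 0, 12.7, 0, 0, 0], [0, 0, 0, 12.7, 0, 0, 0], [150, 0, 0, 12.7, 0, 0, 0], [255, 0, 0, 12.7, 0, 0, 0], [255, 0, 0, 12.7, 0, 0, 0], [255, 0, 0, 12.7, 0, 0, 0], [255, 0, 0, 12.7, 0, 0, 0], [255, 0, 0, 12.7, 0, 0, 0], [255, 0, 0, 12.7, 0, 0, 0], [255, 0, 0, 12.7, 0, 0, 0], [255, 0, 0, 12.7, 0, 0, 0]], "force": 60}}

```text
t: 3.05
tcp_pos: [0.4296, -0.3169, 0.1212]
tool_rot: [0.552, 0.834, 0.0, -0.0]
force: [-0.3, -0.7, -0.5]
finger_gap: 0.003
```

The gap reads shut (expected about 0.12), so the bar may not be between the pads. Look.

Run:
```python
from h import *
from station import manip
import cv2
s=manip.sense();print(s['t'],s['tcp_pos'],s['force'],s['finger_gap'])
w=manip.snapshot('wrist')[:,:,::-1];sc=manip.snapshot('scene')[:,:,::-1]
cm=manip.camera_model('scene')
print(proj(cm,s['tcp_pos']),proj(cm,(.43,-.316,.14)))
c=cv2.resize(sc[75:175,190:290],(400,400),interpolation=2)
w=cv2.resize(w,(400,300));w=cv2.copyMakeBorder(w,0,100,0,0,0)
cv2.imwrite('pics/g1.png',np.clip(np.hstack([w,c])*1.5,0,255))
```

```text
3.05 [ 0.4296 -0.3169  0.1212] [-0.2958 -0.674  -0.5154] 0.0026606941504865615
[239.0911 117.1678] [238.9584 111.8978][ WARN:0@2.029] global loadsave.cpp:1063 imwrite_ Unsupported depth image for selected encoder is fallbacked to CV_8U.
```

View pics/g1.png

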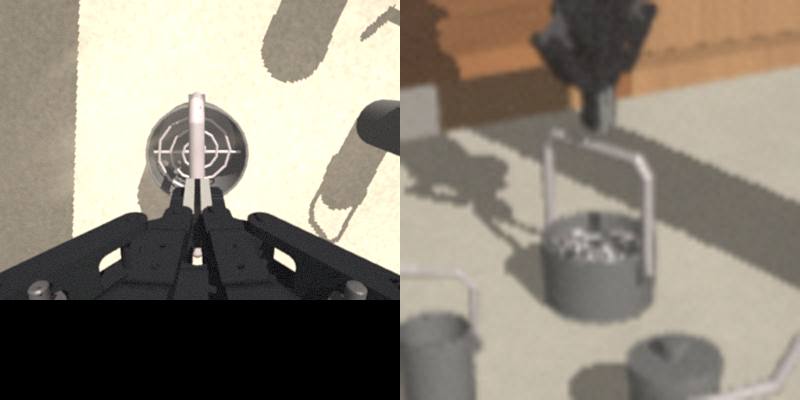

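Run:
```python
from h import *
from station import manip
import cv2
s=manip.sense();t=s['tcp_pos']
ims=[]
for n,r in(('wrist',70),('scene',32)):
    cm=manip.camera_model(n);im=manip.snapshot(n)[:,:,::-1].copy()
    p=proj(cm,t);g=proj(cm,t+[0,0,.019]);print(n,p,g,[proj(cm,t+[0,0,h]) for h in(.04,.06)],[proj(cm,q) for q in((.4095,-.268,.14),(.4508,-.3638,.14))])
    x,y=p.astype(int);x0=x-r;y0=max(0,y-r);c=im[y0:y0+2*r,x0:x0+2*r];f=400/(2*r)
    c=cv2.resize(c,(400,400),interpolation=2)
    c=np.clip(c*1.6,0,255).astype('uint8')
    for q,col in((p,(0,0,255)),(g,(0,255,0))):cv2.circle(c,tuple(((q-[x0,y0]+.5)*f).astype(int).tolist()),4,col,1)
    ims.append(c)
cv2.imwrite('pics/g2.png',np.hstack(ims))
```

```text
wrist [251.4066 222.4933] [251.3029 235.5518] [array([251.1584, 253.7575]), array([250.9784, 276.4404])] [array([252.4338, 130.7187]), array([253.4651, 322.1286])]
scene [239.0876 117.1681] [238.9369 111.7365] [array([238.767 , 105.6091]), array([238.6016,  99.6483])] [array([251.1813, 115.9285]), array([227.2343, 108.0867])]
```

View pics/g2.png

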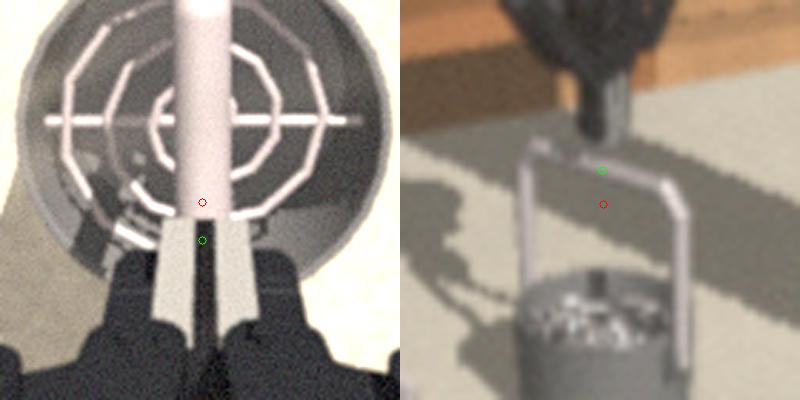

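Run:
```python
from h import *
from station import manip
from scipy.optimize import least_squares
import cv2
a=manip.camera_model('wrist');b=manip.camera_model('scene');t=manip.camera_model('top');s=manip.sense()
f=lambda p:np.r_[proj(a,p)-[251.5,228],proj(b,p)-[240,108.4]]
r=least_squares(f,s['tcp_pos']);print('tip',r.x,r.fun,s['tcp_pos'])
# bar ends from w1 wrist + top
w1=dict(np.load('w1.npz'))
# straight-bar mid from scene crop (g2) ends (540,150),(665,183)
S=lambda u,v:np.array([207+(u-400)/6.25-.5,85+v/6.25-.5])
T=lambda u,v:np.array((365+u/4.7-.4,205+v/4.7-.4))
for u,v in((S(540,148),T(365,135)),(S(668,183),T(150,227))):
    r=least_squares(lambda p:np.r_[proj(b,p)-u,proj(t,p)-v],[.43,-.31,.14]);print('barend',r.x,r.fun)
im=manip.snapshot('top')[:,:,::-1]
c=cv2.resize(im[190:300,350:460],(550,550),interpolation=2);cv2.imwrite('pics/g3.png',np.clip(c*1.6,0,255).astype('uint8'))
print(proj(t,s['tcp_pos']))
```

```text
tip [ 0.4262 -0.3084  0.1531] [0.0725 0.1143 0.8997 0.2844] [ 0.4296 -0.3169  0.1211]
barend [ 0.4494 -0.3626  0.1408] [-1.1575 -0.2745 -0.3622  0.6257]
barend [ 0.4111 -0.2666  0.1471] [ 1.5442  0.3094  0.5333 -0.8332]
[416.3303 243.5159]
```

Triangulation puts the visible fingertips at z≈0.153, about 30 mm above the reported TCP, and the bar at z≈0.142. So the fingers closed just above the bar. I open, go 34 mm deeper (still above the rim by either reading) and grip again.

Request:
{"method": "drive_tool", "body": {"increments": [[0, 0, 0, 0, 0, 0, 0], [0, 0, 0, 0, 0, 0, 0], [0, 0, 0, 0, 0, 0, 0], [0, 0, 0, 0, 0, 0, 0], [0, 0, 0, 0, 0, 0, 0], [0, 0, 0, 0, 0, 0, 0], [0, 0, 0, 1, 0, 0, 0], [0, 0, 0, 2, 0, 0, 0], [0, 0, 0, 3, 0, 0, 0], [0, 0, 0, 3.4, 0, 0, 0], [0, 0, 0, 3.4, 0, 0, 0], [255, 0, 0, 3.4, 0, 0, 0], [255, 0, 0, 3.4, 0, 0, 0], [255, 0, 0, 3.4, 0, 0, 0], [255, 0, 0, 3.4, 0, 0, 0], [255, 0, 0, 3.4, 0, 0, 0], [255, 0, 0, 3.4, 0, 0, 0], [255, 0, 0, 3.4, 0, 0, 0], [255, 0, 0, 3.4, 0, 0, 0]], "force": 60}}

```text
t: 5.2
tcp_pos: [0.4296, -0.3171, 0.0875]
tool_rot: [0.552, 0.834, -0.0, 0.0]
force: [-1.8, -0.2, 3.2]
finger_gap: 0.092
```

Run:
```python
from h import *
from station import manip
import cv2
s=manip.sense();t=s['tcp_pos'];print(s['t'],t,s['force'],s['finger_gap'])
ims=[]
for n,r in(('wrist',120),('scene',32)):
    cm=manip.camera_model(n);im=manip.snapshot(n)[:,:,::-1].copy()
    p=proj(cm,t);g=proj(cm,t+[0,0,.05]);print(n,p,g)
    x,y=p.astype(int);x0=x-r;y0=max(0,y-r);c=im[y0:y0+2*r,x0:x0+2*r];f=400/(2*r)
    c=cv2.resize(c,(400,400),interpolation=2)
    c=np.clip(c*1.6,0,255).astype('uint8')
    for q,col in((p,(0,0,255)),(g,(0,255,0))):cv2.circle(c,tuple(((q-[x0,y0]+.5)*f).astype(int).tolist()),4,col,1)
    ims.append(c)
cv2.imwrite('pics/g4.png',np.hstack(ims))
```

```text
5.2 [ 0.4296 -0.3171  0.0875] [-1.8225 -0.196   3.1954] 0.0923095648457007
wrist [251.4044 222.4379] [251.057  264.2769]
scene [239.3421 126.5174] [238.9528 112.4841]
```

View pics/g4.png

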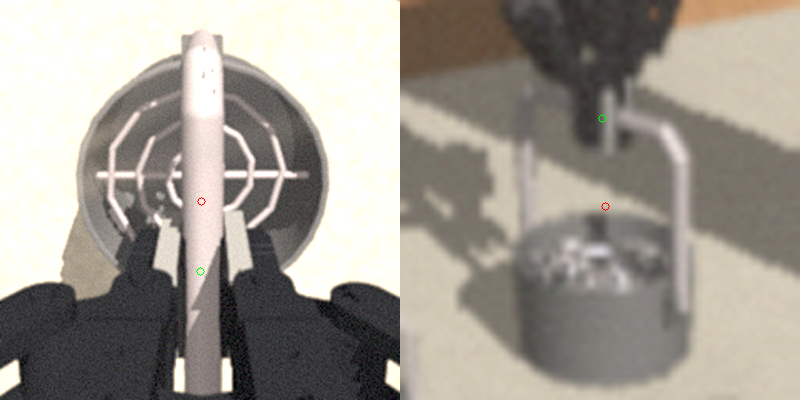

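Now the pads straddle the bar (gap 0.092, about a 10 mm bar), 52 mm behind the reported TCP. Lift.

Request:
{"method": "drive_tool", "body": {"increments": [[255, 0, 0, -0.3, 0, 0, 0], [255, 0, 0, -1, 0, 0, 0], [255, 0, 0, -2.5, 0, 0, 0], [255, 0, 0, -4.5, 0, 0, 0], [255, 0, 0, -6.5, 0, 0, 0], [255, 0, 0, -8.5, 0, 0, 0], [255, 0, 0, -10.5, 0, 0, 0], [255, 0, 0, -12.5, 0, 0, 0], [255, 0, 0, -14, 0, 0, 0], [255, 0, 0, -14.7, 0, 0, 0], [255, 0, 0, -15, 0, 0, 0], [255, 0, 0, -15, 0, 0, 0], [255, 0, 0, -15, 0, 0, 0]], "force": 80}}

```text
t: 6.6
tcp_pos: [0.4292, -0.3164, 0.2363]
tool_rot: [0.552, 0.834, 0.0, -0.001]
force: [-0.3, -0.1, -2.6]
finger_gap: 0.088
```

Request:
{"method": "drive_tool", "body": {"increments": [[255, 0.5, 0.2, 0, 0, 0, 0], [255, 1.8, 0.8, 0, 0, 0, 0.02], [255, 3.6, 1.6, 0, 0, 0, 0.04], [255, 6.2, 2.7, 0, 0, 0, 0.06], [255, 8.9, 3.9, 0, 0, 0, 0.09], [255, 11.8, 5.1, 0, 0, 0, 0.11], [255, 14.7, 6.4, 0, 0, 0, 0.14], [255, 17.6, 7.7, 0, 0, 0, 0.17], [255, 20.5, 8.9, 0, 0, 0, 0.2], [255, 23.4, 10.2, 0, 0, 0, 0.23], [255, 26.3, 11.4, 0, 0, 0, 0.26], [255, 29.2, 12.7, 0, 0, 0, 0.29], [255, 32.1, 14, 0, 0, 0, 0.32], [255, 35, 15.2, 0, 0, 0, 0.34], [255, 37.8, 16.4, 0, 0, 0, 0.36], [255, 40.4, 17.6, 0, 0, 0, 0.38], [255, 42.5, 18.5, 0, 0, 0, 0.4], [255, 44.2, 19.2, 0, 0, 0, 0.42], [255, 45.2, 19.7, 0, 0, 0, 0.43], [255, 45.5, 19.8, 0, 0, 0, 0.43]]}}

```text
t: 8.6
tcp_pos: [0.4332, 0.1805, 0.2368]
tool_rot: [0.716, 0.698, -0.0, -0.0]
force: [0.3, 0.3, -2.4]
finger_gap: 0.087
```

Request:
{"method": "drive_tool", "body": {"increments": [[255, 0, 0, 0.5, 0, 0, 0], [255, 0, 0, 1.5, 0, 0, 0], [255, 0, 0, 2.5, 0, 0, 0], [255, 0, 0, 3.4, 0, 0, 0], [255, 0, 0, 3.7, 0, 0, 0], [255, 0, 0, 3.7, 0, 0, 0], [255, 0, 0, 3.7, 0, 0, 0], [255, 0, 0, 3.7, 0, 0, 0], [255, 0, 0, 3.7, 0, 0, 0]]}}

```text
t: 9.5
tcp_pos: [0.4342, 0.1793, 0.2006]
tool_rot: [0.717, 0.697, 0.0, 0.0]
force: [-0.2, -1.5, -3.1]
finger_gap: 0.089
```

Run:
```python
from h import *
from station import manip
import cv2
s=manip.sense();t=s['tcp_pos'];print(s['t'],t,s['tool_rot'],s['force'],s['finger_gap'])
ims=[]
for n in('scene','top'):
    cm=manip.camera_model(n);im=manip.snapshot(n)[:,:,::-1].copy();cv2.imwrite(f'pics/{n}2.png',im)
    p=proj(cm,t+[0,0,.0525]);print(n,p)
    x0=int(np.clip(p[0]-75,0,362));y0=int(np.clip(p[1]-75,0,234));print(x0,y0)
    c=cv2.resize(im[y0:y0+150,x0:x0+150],(400,400),interpolation=2)
    c=np.clip(c*1.6,0,255).astype('uint8')
    ims.append(c)
cv2.imwrite('pics/a1.png',np.hstack(ims))
```

```text
9.5 [0.4342 0.1793 0.2006] [0.7169 0.6971 0.0004 0.0003] [-0.1784 -1.481  -3.0923] 0.088576310695006
scene [339.0645 143.5171]
264 68
top [165.1203 234.0855]
90 159
```

View pics/a1.png

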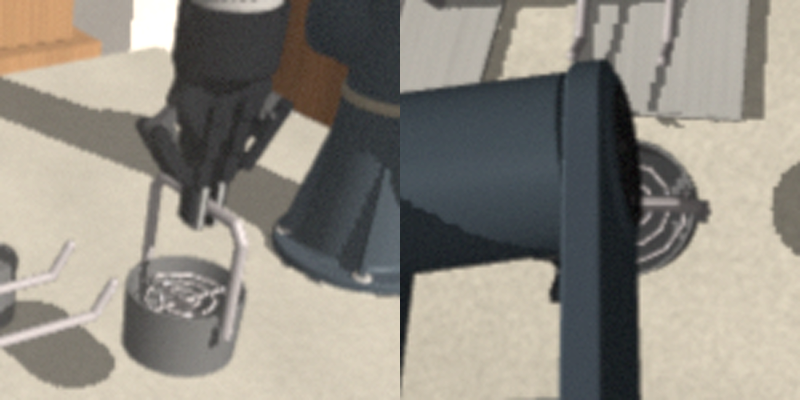

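The scene view shows the canister hanging level, bar mid at px (338.6,143.4) against (339.1,143.5) predicted, so bar z≈0.253. The prong tips are at px (291,159) and (307,174); check them against my stand estimate.

Run:
```python
from h import *
from station import manip
from scipy.optimize import least_squares
b=manip.camera_model('scene');t=manip.camera_model('top')
for y in(-.031,.031):
    c,s=np.cos(-.028),np.sin(-.028)
    w=lambda x,z:np.array([.584+c*x-s*y,.176+s*x+c*y,z])
    print(y,'tip',proj(b,w(-.05,.228)),'bend',proj(b,w(-.035,.2)),w(-.035,.2),'top tip',proj(t,w(-.05,.228)))
```

```text
-0.031 tip [289.4299 158.1492] bend [282.5234 171.287 ] [0.5481 0.146  0.2   ] top tip [188.0732 180.792 ]
0.031 tip [305.7498 172.4466] bend [298.1301 186.2134] [0.5499 0.208  0.2   ] top tip [154.0555 179.0719]
```

Request:
{"method": "drive_tool", "body": {"increments": [[255, 0, 0.3, 0, 0, 0, 0], [255, 0, 1, 0, 0, 0, 0], [255, 0, 2, 0, 0, 0, 0], [255, 0, 3.2, 0, 0, 0, 0], [255, 0, 4.5, 0, 0, 0, 0], [255, 0, 5.8, 0, 0, 0, 0], [255, 0, 7.1, 0, 0, 0, 0], [255, 0, 8.4, 0, 0, 0, 0], [255, 0, 9.7, 0, 0, 0, 0], [255, 0, 11, 0, 0, 0, 0], [255, 0, 12.3, 0, 0, 0, 0], [255, 0, 13.5, 0, 0, 0, 0], [255, 0, 14.4, 0, 0, 0, 0], [255, 0, 14.9, 0, 0, 0, 0], [255, 0, 15, 0, 0, 0, 0], [255, 0, 15, 0, 0, 0, 0], [255, 0, 15, 0, 0, 0, 0], [255, 0, 15, 0, 0, 0, 0]]}}

```text
t: 11.4
tcp_pos: [0.5832, 0.1752, 0.2003]
tool_rot: [0.717, 0.697, -0.0, -0.0]
force: [0.1, 0.3, -1.9]
finger_gap: 0.086
```

Run:
```python
from h import *
from station import manip
import cv2
s=manip.sense();t=s['tcp_pos'];print(s['t'],t,s['tool_rot'],s['force'],s['finger_gap'])
ims=[]
for n in('scene','wrist'):
    cm=manip.camera_model(n);im=manip.snapshot(n)[:,:,::-1].copy()
    p=proj(cm,t+[0,0,.0525]);print(n,p)
    r=150 if n=='scene' else 300
    x0=int(np.clip(p[0]-r/2,0,512-r));y0=int(np.clip(p[1]-r/2,0,384-r));print(x0,y0)
    c=cv2.resize(im[y0:y0+r,x0:x0+r],(400,400),interpolation=2)
    ims.append(np.clip(c*1.6,0,255).astype('uint8'))
cv2.imwrite('pics/a2.png',np.hstack(ims))
```

```text
11.4 [0.5832 0.1752 0.2003] [ 0.7168  0.6972 -0.0002 -0.0002] [ 0.0545  0.2944 -1.9401] 0.08554038517415465
scene [276.1582 159.6061]
201 84
wrist [250.9285 267.5524]
100 84
```

View pics/a2.png

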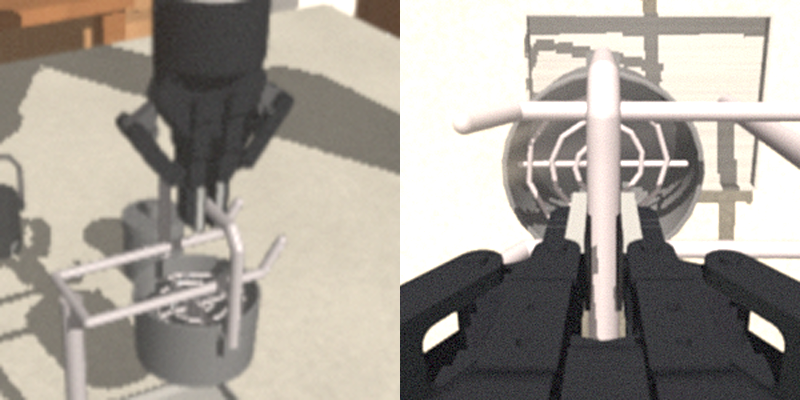

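The bar is above both prongs, the prongs pass between rim and bar, and the handle is square to them. Lower to seat.

Request:
{"method": "drive_tool", "body": {"increments": [[255, 0, 0, 0.4, 0, 0, 0], [255, 0, 0, 1.1, 0, 0, 0], [255, 0, 0, 1.9, 0, 0, 0], [255, 0, 0, 2.7, 0, 0, 0], [255, 0, 0, 3.4, 0, 0, 0], [255, 0, 0, 3.8, 0, 0, 0], [255, 0, 0, 4.1, 0, 0, 0], [255, 0, 0, 4.2, 0, 0, 0], [255, 0, 0, 4.3, 0, 0, 0], [255, 0, 0, 4.3, 0, 0, 0]]}}

```text
t: 12.5
tcp_pos: [0.5839, 0.1751, 0.1574]
tool_rot: [0.717, 0.697, 0.0, 0.0]
force: [-0.1, 0.1, -2.5]
finger_gap: 0.082
```

Request:
{"method": "drive_tool", "body": {"increments": [[255, 0, 0, 0.1, 0, 0, 0], [255, 0, 0, 0.2, 0, 0, 0], [255, 0, 0, 0.3, 0, 0, 0], [255, 0, 0, 0.3, 0, 0, 0]]}}

```text
t: 12.9
tcp_pos: [0.5842, 0.1751, 0.1561]
tool_rot: [0.717, 0.697, 0.001, 0.001]
force: [-2.3, -0.4, 6.5]
finger_gap: 0.083
```

Contact is felt (about +9 N). Ease off slightly, open gently, then rise.

Request:
{"method": "drive_tool", "body": {"increments": [[255, 0, 0, -0.1, 0, 0, 0], [255, 0, 0, -0.1, 0, 0, 0], [230, 0, 0, -0.1, 0, 0, 0], [215, 0, 0, -0.1, 0, 0, 0], [200, 0, 0, -0.1, 0, 0, 0], [180, 0, 0, -0.1, 0, 0, 0], [150, 0, 0, -0.1, 0, 0, 0], [110, 0, 0, -0.1, 0, 0, 0], [90, 0, 0, -0.1, 0, 0, 0], [90, 0, 0, -0.1, 0, 0, 0], [90, 0, 0, -0.1, 0, 0, 0], [90, 0, 0, -0.1, 0, 0, 0]], "force": 40}}

```text
t: 14.1
tcp_pos: [0.5838, 0.1751, 0.1553]
tool_rot: [0.717, 0.697, 0.0, 0.0]
force: [-0.0, 0.3, 1.2]
finger_gap: 0.646
```

Run:
```python
from h import *
from station import manip
import cv2
s=manip.sense();print(s['t'],s['tcp_pos'],s['force'],s['finger_gap'])
a=manip.snapshot('scene')[84:234,201:351,::-1];b=manip.snapshot('wrist')[84:384,100:400,::-1]
cv2.imwrite('pics/a3.png',np.clip(np.hstack([cv2.resize(i,(400,400),interpolation=2) for i in(a,b)])*1.6,0,255).astype('uint8'))
```

```text
14.1 [0.5838 0.1751 0.1553] [-0.0338  0.2573  1.1973] 0.646357746838787
```

View pics/a3.png

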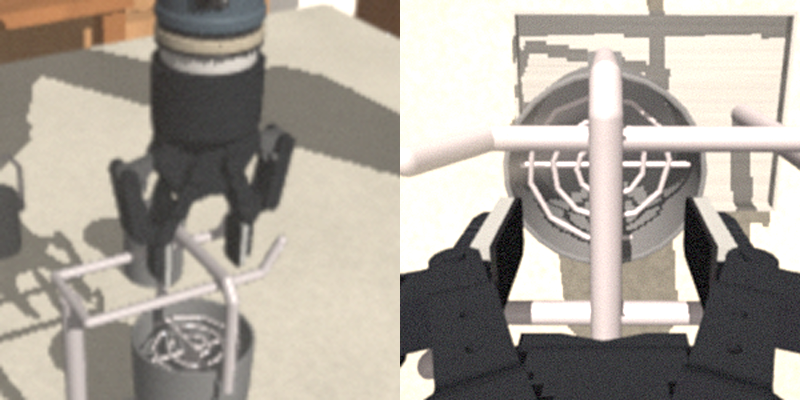

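The bar lies on both prongs and the fingers are clear on both sides. Rise straight up 15 cm.

Request:
{"method": "drive_tool", "body": {"increments": [[90, 0, 0, -0.5, 0, 0, 0], [90, 0, 0, -1.5, 0, 0, 0], [90, 0, 0, -3, 0, 0, 0], [90, 0, 0, -5, 0, 0, 0], [90, 0, 0, -7.5, 0, 0, 0], [90, 0, 0, -10, 0, 0, 0], [90, 0, 0, -12.5, 0, 0, 0], [90, 0, 0, -15, 0, 0, 0], [90, 0, 0, -15, 0, 0, 0], [90, 0, 0, -15, 0, 0, 0], [90, 0, 0, -15, 0, 0, 0], [90, 0, 0, -15, 0, 0, 0], [90, 0, 0, -15, 0, 0, 0], [90, 0, 0, -15, 0, 0, 0], [90, 0, 0, -15, 0, 0, 0], [90, 0, 0, -15, 0, 0, 0], [90, 0, 0, -15, 0, 0, 0], [90, 0, 0, -15, 0, 0, 0]]}}

```text
t: 16.0
tcp_pos: [0.5838, 0.1751, 0.3052]
tool_rot: [0.717, 0.697, 0.0, -0.0]
force: [0.5, 0.1, -0.3]
finger_gap: 0.647
```

Run:
```python
from h import *
from station import manip
import cv2
s=manip.sense();print(s['t'],s['tcp_pos'],s['force'],s['finger_gap'])
f=manip.snapshot('scene');w=manip.snapshot('wrist')
import time
f2=manip.snapshot('scene');print('motion px',(np.abs(f2.astype(int)-f).max(2)[100:300,150:350]>40).sum())
f0=cv2.imread('pics/scene0.png')[:,:,::-1];d=np.abs(f.astype(int)-f0).max(2)
print('bystander diff slim,lid',(d[140:182,186:212]>40).sum(),(d[158:192,246:272]>40).sum())
a=f[100:250,190:340,::-1]
cv2.imwrite('pics/a4.png',np.clip(np.hstack([cv2.resize(a,(400,400),interpolation=2),cv2.resize(w[:,:,::-1],(400,400))])*1.6,0,255).astype('uint8'))
```

```text
16.0 [0.5838 0.1751 0.3052] [ 0.4948  0.0747 -0.3215] 0.6467216768671873
motion px 0
bystander diff slim,lid 78 13
```

View pics/a4.png

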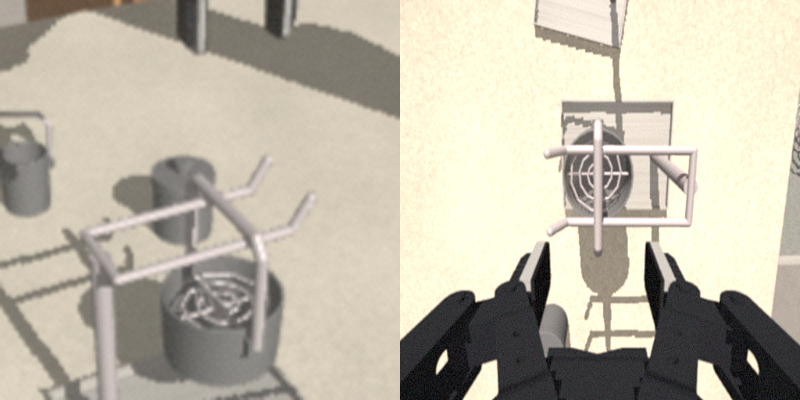

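The canister hangs still and level across both prongs, the gripper is clear, and both bystanders are upright. The small pixel changes near them look like shadow differences. Hand in.

```bash
python3 -c "
from station import manip
print(manip.sign_off())"
```

```text
the job is handed in; nothing more can be done
None
```

The reel canister now hangs by its handle across both prongs of the larger stand. I handed the job in at about 16 s of the 48 s allowed; the sign-off gives no verdict.

**Last checks:**
- **Canister:** The last scene and wrist pictures show it level, with the handle square to the prongs and near the middle of their allowed range. Two scene frames taken about 0.1 s apart showed no motion.
- **Gripper:** It is open and clear of everything, with wrist force near zero.
- **Other canisters:** Both stand upright where they were. The scene picture differs from the first one by 78 pixels near the slim canister and 13 near the lidded one. I put this down to changed shadows and did not measure their positions.

**What failed or disagreed:**
- **First grasp:** It closed on nothing. The visible fingertips sat about 30 mm above the reported TCP, which contradicts the stated tool frame. I opened, went 34 mm deeper and gripped the bar, then used that measured offset for the hanging, where the camera views agreed with it.
- **Prong tips:** They appeared within about 2 px (roughly 4 mm) of my estimate.

I viewed 10 pictures in all, two more than planned.

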